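# Fill the empty bays of a hooded tin rack

## Task

The hooded rack has four bays, and two of them already hold a slim tin far back under the hood where it can hardly be seen. Find the two empty bays by feel and slide the two spare tins lengthwise into them, one in each, until they are fully home against the stop with their ends practically level with the front of the hood; do not leave a spare sticking out of an occupied bay, and do not disturb the other things on the bench.

Things in the scene. Friction and masses are not known exactly. Their poses are not given: they have to be found in the camera images.
- rack: Grey fixed rack of four bays under a flat hood. Origin on the bench below the middle of the hood's front edge; x points into the bays, y left, z up. Bays are 46 mm wide, 33 high, floorless (tins slide on the bench), open only at the front, at y = +81, +27, -27, -81 mm, with 8 mm walls. Hood: x = 0 to 66, top 38 high. The walls run on in front of it as 10 mm high guides to x = -24 mm.
- bay_1 (a point): point on the bench in the middle of a bay's opening, at the hood's front edge (rack x = 0, y = +81 mm); axes as the rack's. Bays 1 and 4 are the outermost. A rubber stop ends every bay 58 mm behind the hood's front edge; in an empty bay a spare goes in until it meets the stop, with 2 mm of its length left outside the hood
- bay_2 (a point): point on the bench in the middle of a bay's opening, at the hood's front edge (rack x = 0, y = +27 mm); axes as the rack's. Two of the four bays, not known which, hold a fixed slim tin (22 mm deep, 40 wide, 28 high) against the stop, hard to see
- bay_3 (a point): point on the bench in the middle of a bay's opening, at the hood's front edge (rack x = 0, y = -27 mm); axes as the rack's. A spare slid into an occupied bay stops firmly when its front end is 36 mm behind the hood's front edge, with 24 mm sticking out
- bay_4 (a point): point on the bench in the middle of a bay's opening, at the hood's front edge (rack x = 0, y = -81 mm); axes as the rack's. The hood blocks fingers from above, so a tin is pushed home from its outer end
- tin_a: spare tin: plain closed steel block with a dark lid seam, 60 mm long (its x), 40 wide (its y), 28 high, about 0.12 kg, edges rounded 3 mm; origin at the centre of its underside; both spares are alike and both ends are alike
- tin_b: spare tin: plain closed steel block with a dark lid seam, 60 mm long (its x), 40 wide (its y), 28 high, about 0.12 kg, edges rounded 3 mm; origin at the centre of its underside; both spares are alike and both ends are alike
- cup_a: bystander, loose: white measuring cup, 55 mm across, 40 high; origin at the middle of its underside
- cup_b: bystander, loose: clear measuring cup, 50 mm across, 36 high; origin at the middle of its underside
- timer: bystander, loose: round white kitchen timer, 66 mm across, 38 high; origin at the middle of its underside
Mind the look-alikes: they are no part of the job. Leave any purple look-alike of the tin_b alone.

How it is judged:
By the outcome, as a careful person would: the job done as asked, in the order asked, and still so for the second after the job is handed in, with the robot touching nothing.
It also fails if it takes over 67 s, if anything falls off the work surface, if the arm or the gripper's body presses on something with over 40 N, if the wrist force passes 120 N, or if a joint passes its speed limit or range.

## Robot

A 6-joint arm with a two-finger parallel gripper is mounted at the origin on a cart in front of the work surface, level with it; the furniture and walls round the work are solid. World frame = base frame: x ahead of the robot, y to its left, z up, the work surface at z = 0. Lengths are in m, angles in rad, forces in N, time in s.
With the tool pointing down it reaches from about 0.225 to 0.875 m from the base axis. Payload 3.4 kg.
Tool frame: the origin (TCP) lies midway between the tips of the shut fingers; the grasp point (between the pads) lies 19 mm behind it; z points along the fingers, y is the line along which they close (so a half turn about z gives the same grasp; the last joint's range is limited). The gripper opens to 85 mm and grips with 20 to 120 N. Pads are 22 mm wide; open, the fingers measure 114 mm over their backs; the gripper's body (76 mm by 85 mm) begins 54 mm behind the grasp point. The pads swing forward as they close: fully open they stand 13 mm farther back than shut.
Start: joints at [1.194, 0.276, 1.505, -0, 1.361, -0.121], TCP at [0.146, 0.556, 0.231] pointing down, gripper open.
Joint ranges: [-2.89, 2.89], [-0.75, 2.08], [0.22, 2.7], [-1.18, 4.32], [0.11, 2.71], [-2.7, 2.7]. Speed limits (rad/s): [2.57, 2.57, 3.14, 3.14, 3.14, 3.14].

## Interface

Orientations are given as a rotation vector (axis times angle).
In Python, from plant import env gives the robot as it stands. The module is installed in compiled form; this text tells all that it offers.
- The arm moves only by the shell command python3 -m pendant 'ROWS'. ROWS is JSON, a list of rows, each an object of numbers: "dx", "dy", "dz": the shift along the tool's x, y, z in mm; "wx", "wy", "wz": the turn, a rotation vector about the tool's x, y, z in rad; "gripper": the closure, from 0 (fully open) to 1 (shut). In form: [{"dx": .., "dy": .., "dz": .., "wx": .., "wy": .., "wz": .., "gripper": ..}, ...]. A call has 1 to 8 rows; each row is the pose to reach, as a shift and turn from the pose commanded when the call began, along the tool's axes at that moment; what a row does not reach only later rows make up. A row lasts 1/12 s, in which the tool goes at most 41.7 mm and 7.16 degrees, less where a joint would pass 70% of its speed; a pose out of reach is approached as far as the arm can. A call with a gripper value outside its range is refused whole. The fingers move at their own pace and stop on an object; the grip force is fixed at half the most. Time passes only in rows, so rows that repeat a pose let the fingers close. It gives the time, the measured TCP pose, the force, the opening and the grip force at its end, in the units of the state.
- env.get_obs(): the state, without advancing time (a new reading comes with each control period).
- env.capture(name): name is "scene" or "top" or "wrist"; returns (picture, depth): 384x512x3 uint8, red, green, blue; 384x512 float32, m along the optical axis (not along the pixel's ray), 0 where there is no reading.
- env.get_calibration(name): a dict with "fx", "fy", "cx", "cy" (pixels), "world_to_cam" (4x4, takes a point from world to camera coordinates); the wrist camera has in their place "tool_from_camera" (4x4, takes a point from camera to tool coordinates, whose origin is the TCP and whose axes are the flange's). Camera axes: x right, y up, looking along -z (the intrinsics and any distortion apply to the point x, -y, -z); pixel columns grow to the right and rows downward; lengths in m; the calibration is good to about 2 mm. A picture is of the moment at which its call begins: read the wrist's pose just before it. get_calibration takes no time and is no camera call.
- env.job_done(): hands the job in; it is judged then, once.
The state is a dict: "time_s": time; "q": joint angles; "joint_velocities": joint speeds; "effort": joint torques, N m; "eef_pos": TCP position; "eef_rot": TCP orientation; "ft_force": force on the tool from outside, world axes, zero at the start; "torque": the same for the moment, N m; "width": opening from 0.0 (shut) to 1.0 (fully open); "finger_force": force on a finger pad.
Only numpy, scipy, OpenCV 4.12 (cv2) and the standard library are available. Lean on these libraries where they do the work, as an engineer would, in place of code of your own. Each camera call takes 0.05 s, during which the arm holds its last target. There are 200 camera calls.

## Working session

There is one attempt and no reset: what is moved stays moved. The work goes in short steps, Python scripts to look and compute and a shell command to move; the robot and the scene stay as the last step left them, time stands still between calls to the robot, and variables do not carry over. Pictures are saved under pics/ and viewed, at most 10 in all, crops included, and the job is handed in when it is done.

```bash
mkdir -p pics
cat > h.py <<'E'
import numpy as np, cv2
from plant import env
from scipy.spatial.transform import Rotation as R
def cap(n):
    o=env.get_obs(); p,d=env.capture(n); return o,p,d
def cam2world(n,o=None):
    c=env.get_calibration(n)
    if 'world_to_cam' in c: return c,np.linalg.inv(c['world_to_cam'])
    T=np.eye(4);T[:3,:3]=R.from_rotvec(o['eef_rot']).as_matrix();T[:3,3]=o['eef_pos']
    return c,T@np.array(c['tool_from_camera'])
def cloud(n,o,d):
    c,T=cam2world(n,o);v,u=np.mgrid[:d.shape[0],:d.shape[1]]
    P=np.stack([(u-c['cx'])/c['fx']*d,-(v-c['cy'])/c['fy']*d,-d],-1)
    return P@T[:3,:3].T+T[:3,3]
def ray(n,u,v,z,o=None):
    c,T=cam2world(n,o);r=T[:3,:3]@np.array([(u-c['cx'])/c['fx'],-(v-c['cy'])/c['fy'],-1])
    return T[:3,3]+r*(z-T[2,3])/r[2]
def save(n,p): cv2.imwrite('pics/'+n,cv2.cvtColor(p,cv2.COLOR_RGB2BGR))
E
python3 - <<'E'
from h import *
for n in('top','scene'):
    o,p,d=cap(n);save(n+'1.png',p);np.save(n+'_d.npy',d);np.save(n+'_p.npy',p)
    print(n,env.get_calibration(n).keys(),d[d>0].min(),d.max())
print(env.get_obs()['eef_rot'],env.get_obs()['ft_force'])
E
```

```text
top dict_keys(['fx', 'fy', 'cx', 'cy', 'world_to_cam']) 0.6210427 2.0831635
scene dict_keys(['fx', 'fy', 'cx', 'cy', 'world_to_cam']) 0.69443595 3.9998689
[-4.00576250e-01 -3.11557155e+00  2.39351489e-03] [ 0.69851996 -0.51876674  0.88811766]
```

View pics/top1.png

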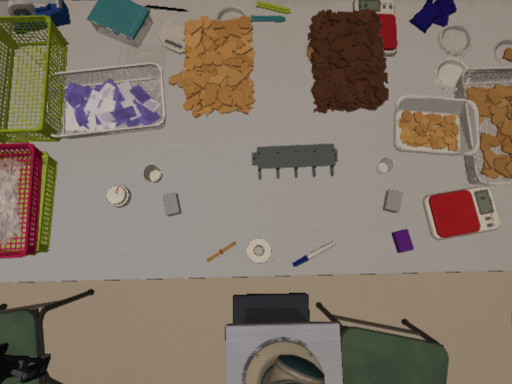

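View pics/scene1.png

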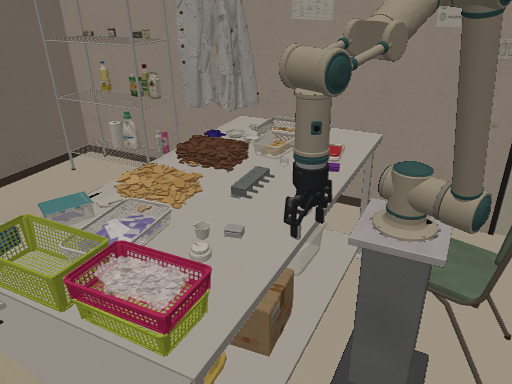

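The top view shows two grey tins at (172,204) and (393,201). The purple look-alike is at (403,240), to be left alone. The rack is at (294,157) with its guides pointing toward the robot; cups are at (153,174) and (386,166), and the timer at (118,196). Next I'll measure these.

Run:
```python
from h import *
p=np.load('top_p.npy');d=np.load('top_d.npy');P=cloud('top',None,d)
for nm,(u,v) in dict(a=(172,204),b=(393,201),purple=(403,240),hood=(294,155),bench=(280,200),ca=(153,174),cb=(386,166),t=(118,196)).items(): print(nm,P[v,u].round(3),p[v,u])
def rect(nm,u0,u1,v0,v1,zl,zh,zt):
    m=np.zeros(d.shape,np.uint8);s=P[v0:v1,u0:u1,2];m[v0:v1,u0:u1]=(s>zl)&(s<zh)
    n,l,st,c=cv2.connectedComponentsWithStats(m);i=1+st[1:,4].argmax()
    pts=P[l==i][:,:2].astype(np.float32)
    r=cv2.minAreaRect(pts*1000);b=cv2.boxPoints(r)
    print(nm,st[i],'z',P[l==i][:,2].mean().round(4),'rect',np.round(r[0],1),np.round(r[1],1),round(r[2],1),b.round(0).tolist())
rect('a',155,190,188,222,.018,.04,0);rect('b',376,410,184,218,.018,.04,0);rect('hood',245,345,138,185,.028,.06,0);rect('rackall',245,345,138,185,.006,.06,0);rect('ca',140,167,160,188,.02,.06,0);rect('cb',374,398,154,178,.015,.06,0);rect('t',100,136,180,212,.02,.06,0)
big=np.hstack([cv2.resize(p[y:y+66,x:x+w],None,fx=4,fy=4,interpolation=cv2.INTER_CUBIC) for x,y,w in((150,160,40),(372,175,50),(244,130,100))]);save('crop1.png',big)
```

```text
a [0.489 0.305 0.025] [133 126 123]
b [ 0.484 -0.329  0.03 ] [130 118 115]
purple [ 0.372 -0.348  0.029] [77 31 94]
hood [ 0.625 -0.05   0.035] [74 75 69]
bench [ 0.498 -0.007  0.001] [152 145 139]
ca [0.585 0.369 0.002] [180 170 154]
cb [ 0.596 -0.33  -0.001] [173 165 153]
t [0.512 0.455 0.041] [179 172 156]
a [163 193  18  23 295] z 0.0274 rect [489.5 308. ] [59.7 40.1] 12.6 [[456.0, 321.0], [465.0, 282.0], [523.0, 295.0], [514.0, 334.0]]
b [385 190  18  23 299] z 0.0278 rect [ 486.3 -332.8] [40.2 60.6] 76.0 [[452.0, -345.0], [511.0, -360.0], [521.0, -321.0], [462.0, -306.0]]
hood [ 257  144   79   26 1697] z 0.0382 rect [621.7 -55.6] [ 67.5 225.9] 1.8 [[584.0, 56.0], [591.0, -169.0], [659.0, -167.0], [652.0, 58.0]]
rackall [ 257  144   79   36 1835] z 0.0362 rect [610.2 -60. ] [ 90.8 234.2] 1.8 [[561.0, 56.0], [568.0, -178.0], [659.0, -176.0], [652.0, 58.0]]
ca [143 164  19  19 137] z 0.0339 rect [578.2 362.6] [53.6 53.1] 75.9 [[546.0, 343.0], [597.0, 330.0], [610.0, 382.0], [559.0, 395.0]]
cb [377 157  18  17 134] z 0.0291 rect [ 588.7 -316.6] [47.2 48.3] 60.5 [[556.0, -325.0], [598.0, -349.0], [621.0, -308.0], [579.0, -284.0]]
t [107 185  23  22 394] z 0.0336 rect [516. 460.] [58.7 64.6] 69.6 [[475.0, 444.0], [536.0, 421.0], [557.0, 476.0], [496.0, 499.0]]
```

View pics/crop1.png

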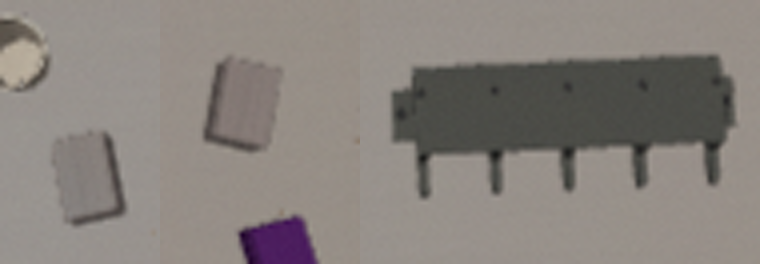

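The crop confirms the two plain grey tins with seams, and that the purple one is a different object. The sizes also check out: tins 60×40 with tops at 28 mm, and a hood of 67×225 at 38 mm. The rack origin is about (0.588,-0.0565) with a yaw of 1.8°. Next is tin_a.

```bash
cat > go.py <<'E'
import sys
from h import *
# args: x y z yaw_deg(long axis, mod 180) [f=rack frame]
RO=np.array([.588,-.0565]);RY=np.radians(1.8)
def tgt(a):
    x,y,z,yaw=map(float,a[:4])
    if 'f' in a:
        c,s=np.cos(RY),np.sin(RY);x,y=RO+np.array([c*x-s*y,s*x+c*y]);yaw+=np.degrees(RY)
    o=env.get_obs();M=R.from_rotvec(o['eef_rot']).as_matrix()
    d=M.T@(np.array([x,y,z])-o['eef_pos'])*1000
    yx=np.radians(yaw);best=None
    for k in(0,np.pi):
        X=np.array([np.cos(yx+k),np.sin(yx+k),0]);Z=np.array([0,0,-1.]);T=np.stack([X,np.cross(Z,X),Z],1)
        w=R.from_matrix(M.T@T).as_rotvec()
        if best is None or np.linalg.norm(w)<np.linalg.norm(best):best=w
    print('target',x,y,z,'d',d.round(1),'w',best.round(3))
def st():
    o=env.get_obs();p=np.array(o['eef_pos']);c,s=np.cos(RY),np.sin(RY);q=p[:2]-RO
    M=R.from_rotvec(o['eef_rot']).as_matrix()
    print('t %.2f'%o['time_s'],'pos',p.round(4),'rack',np.round([c*q[0]+s*q[1],-s*q[0]+c*q[1]],4),'yaw',np.degrees(np.arctan2(M[1,0],M[0,0])).round(2),'F',np.round(o['ft_force'],1),'w',np.round(o['width'],3),np.round(o['finger_force'],1))
if __name__=='__main__':
    st()
    if len(sys.argv)>4:tgt(sys.argv[1:])
E
python3 go.py 0.466 0.303 0.10 12.6
python3 -c "
from h import *;print(np.round(env.get_calibration('wrist')['tool_from_camera'],3))"
```

```text
t 0.10 pos [0.1453 0.5559 0.2305] rack [-0.4232  0.626 ] yaw 165.35 F [ 0.7 -0.5  0.9] w 0.996 0.0
target 0.466 0.303 0.1 d [-374.2 -163.3  130.7] w [-0.001 -0.001 -0.476]
[[ 0.001  0.963  0.269  0.068]
 [ 1.    -0.001 -0.001 -0.   ]
 [-0.     0.269 -0.963 -0.142]
 [ 0.     0.     0.     1.   ]]
```

```bash
r='.'; python3 -m pendant '[{"dx":-374,"dy":-163,"dz":131,"wz":-0.476},{"dx":-374,"dy":-163,"dz":131,"wz":-0.476},{"dx":-374,"dy":-163,"dz":131,"wz":-0.476},{"dx":-374,"dy":-163,"dz":131,"wz":-0.476},{"dx":-374,"dy":-163,"dz":131,"wz":-0.476},{"dx":-374,"dy":-163,"dz":131,"wz":-0.476},{"dx":-374,"dy":-163,"dz":131,"wz":-0.476},{"dx":-374,"dy":-163,"dz":131,"wz":-0.476}]'; python3 go.py 0.466 0.303 0.10 12.6
```

```text
t 0.10 pos [0.1453 0.5559 0.2305] rack [-0.4232  0.626 ] yaw 165.35 F [ 0.7 -0.5  0.9] w 0.996 0.0
target 0.466 0.303 0.1 d [-374.2 -163.3  130.7] w [-0.001 -0.001 -0.476]invalid input
```

```bash
python3 -m pendant '[{"dx":-374,"dy":-163,"dz":131,"wx":0,"wy":0,"wz":-0.476,"gripper":0},{"dx":-374,"dy":-163,"dz":131,"wx":0,"wy":0,"wz":-0.476,"gripper":0},{"dx":-374,"dy":-163,"dz":131,"wx":0,"wy":0,"wz":-0.476,"gripper":0},{"dx":-374,"dy":-163,"dz":131,"wx":0,"wy":0,"wz":-0.476,"gripper":0},{"dx":-374,"dy":-163,"dz":131,"wx":0,"wy":0,"wz":-0.476,"gripper":0},{"dx":-374,"dy":-163,"dz":131,"wx":0,"wy":0,"wz":-0.476,"gripper":0},{"dx":-374,"dy":-163,"dz":131,"wx":0,"wy":0,"wz":-0.476,"gripper":0},{"dx":-374,"dy":-163,"dz":131,"wx":0,"wy":0,"wz":-0.476,"gripper":0}]'; python3 go.py 0.466 0.303 0.10 12.6
```

```text
time_s: 0.77
eef_pos: [0.3876, 0.3651, 0.132]
eef_rot: [0.345, -3.122, 0.0]
ft_force: [0.2, 0.9, -0.5]
width: 1.0
finger_force: 0.0
t 0.77 pos [0.3876 0.3651 0.132 ] rack [-0.187   0.4277] yaw -167.38 F [ 0.2  0.9 -0.5] w 1.0 0.0
target 0.466 0.303 0.1 d [-62.9 -77.8  32. ] w [ 0. -0.  0.]
```

```bash
python3 -m pendant '[{"dx":-63,"dy":-78,"dz":40,"wx":0,"wy":0,"wz":0,"gripper":0},{"dx":-63,"dy":-78,"dz":40,"wx":0,"wy":0,"wz":0,"gripper":0},{"dx":-63,"dy":-78,"dz":40,"wx":0,"wy":0,"wz":0,"gripper":0},{"dx":-63,"dy":-78,"dz":60,"wx":0,"wy":0,"wz":0,"gripper":0},{"dx":-63,"dy":-78,"dz":60,"wx":0,"wy":0,"wz":0,"gripper":0},{"dx":-63,"dy":-78,"dz":60,"wx":0,"wy":0,"wz":0,"gripper":0}]'; python3 go.py 0.466 0.303 0.008 12.6
python3 - <<'E'
from h import *
o,p,d=cap('wrist');save('w1.png',p)
P=cloud('wrist',o,d);m=((P[...,2]>.019)&(P[...,2]<.034)&(np.abs(P[...,0]-.49)<.06)&(np.abs(P[...,1]-.308)<.05)).astype(np.uint8)
n,l,s,c=cv2.connectedComponentsWithStats(m);i=1+s[1:,4].argmax();q=P[l==i];r=cv2.minAreaRect((q[:,:2]*1000).astype(np.float32));print(s[i],q[:,2].mean(),r)
E
```

```text
time_s: 1.27
eef_pos: [0.464, 0.3036, 0.0716]
eef_rot: [0.343, -3.119, 0.002]
ft_force: [-1.0, 1.2, 0.6]
width: 1.001
finger_force: 0.0
t 1.27 pos [0.464  0.3036 0.0716] rack [-0.1126  0.3638] yaw -167.43 F [-1.   1.2  0.6] w 1.001 0.0
target 0.466 0.303 0.008 d [-2.  -0.9 63.6] w [-0.001 -0.004 -0.001]
[ 227  214   58   80 4353] 0.027670257034915127 ((490.4053039550781, 309.6151428222656), (59.58833694458008, 40.135562896728516), 12.43427848815918)
```

View pics/w1.png

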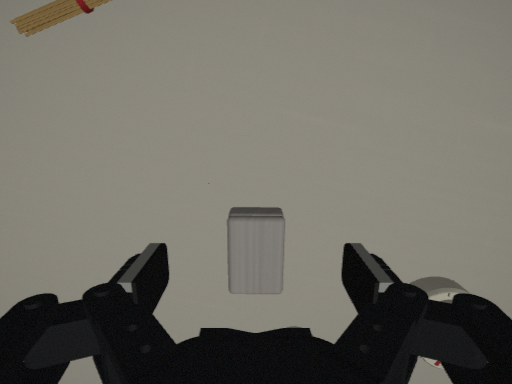

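The wrist view shows tin_a at cols 227–285, rows 208–294, centred between the fingers. The measured pose agrees with the top view. I'll descend and grip near its robot-side end.

```bash
python3 -m pendant '[{"dx":-3,"dy":0,"dz":35,"wx":0,"wy":0,"wz":0,"gripper":0},{"dx":-3,"dy":0,"dz":58,"wx":0,"wy":0,"wz":0,"gripper":0},{"dx":-3,"dy":0,"dz":63,"wx":0,"wy":0,"wz":0,"gripper":0},{"dx":-3,"dy":0,"dz":63,"wx":0,"wy":0,"wz":0,"gripper":0.8},{"dx":-3,"dy":0,"dz":63,"wx":0,"wy":0,"wz":0,"gripper":1},{"dx":-3,"dy":0,"dz":63,"wx":0,"wy":0,"wz":0,"gripper":1},{"dx":-3,"dy":0,"dz":63,"wx":0,"wy":0,"wz":0,"gripper":1},{"dx":-3,"dy":0,"dz":63,"wx":0,"wy":0,"wz":0,"gripper":1}]'; python3 go.py -0.12 0.081 0.06 0 f
```

```text
time_s: 1.98
eef_pos: [0.4694, 0.3059, 0.012]
eef_rot: [-0.345, 3.119, 0.002]
ft_force: [-0.7, 0.3, 5.9]
width: 0.451
finger_force: 61.3
t 1.98 pos [0.4694 0.3059 0.012 ] rack [-0.1072  0.3659] yaw -167.37 F [-0.7  0.3  5.9] w 0.451 61.3
target 0.4655149412707838 0.020690740300248874 0.06 d [  65.9 -277.4  -48.6] w [0.002 0.004 0.189]
```

```bash
python3 -m pendant '[{"dx":0,"dy":0,"dz":-20,"wx":0,"wy":0,"wz":0,"gripper":1},{"dx":0,"dy":0,"dz":-49,"wx":0,"wy":0,"wz":0,"gripper":1},{"dx":20,"dy":-40,"dz":-49,"wx":0,"wy":0,"wz":0.06,"gripper":1},{"dx":46,"dy":-278,"dz":-49,"wx":0,"wy":0,"wz":0.189,"gripper":1},{"dx":46,"dy":-278,"dz":-49,"wx":0,"wy":0,"wz":0.189,"gripper":1},{"dx":46,"dy":-278,"dz":-49,"wx":0,"wy":0,"wz":0.189,"gripper":1},{"dx":46,"dy":-278,"dz":-49,"wx":0,"wy":0,"wz":0.189,"gripper":1},{"dx":46,"dy":-278,"dz":-49,"wx":0,"wy":0,"wz":0.189,"gripper":1}]'; python3 go.py -0.1 0.081 0.06 0 f
```

```text
time_s: 2.65
eef_pos: [0.4805, 0.0557, 0.0598]
eef_rot: [-0.05, 3.139, 0.0]
ft_force: [0.8, -0.1, -2.0]
width: 0.449
finger_force: 60.7
t 2.65 pos [0.4805 0.0557 0.0598] rack [-0.1039  0.1155] yaw -178.18 F [ 0.8 -0.1 -2. ] w 0.449 60.7
target 0.48550507247809843 0.02131895548181143 0.06 d [ -3.9 -34.5  -0.2] w [-0.     0.002  0.   ]
```

Tin held. I'll settle over the bay 1 approach and take a wrist view to refine the rack pose relative to the tin.

```bash
python3 -m pendant '[{"dx":-4,"dy":-34.5,"dz":0,"wx":0,"wy":0,"wz":0,"gripper":1},{"dx":-4,"dy":-34.5,"dz":0,"wx":0,"wy":0,"wz":0,"gripper":1},{"dx":-4,"dy":-34.5,"dz":0,"wx":0,"wy":0,"wz":0,"gripper":1},{"dx":-4,"dy":-34.5,"dz":0,"wx":0,"wy":0,"wz":0,"gripper":1}]'; python3 go.py -0.1 0.081 0.04 0 f
python3 - <<'E'
from h import *
from go import RO,RY
o,p,d=cap('wrist');save('w2.png',p);np.save('w2.npy',d)
P=cloud('wrist',o,d);c,s=np.cos(RY),np.sin(RY);Q=P[...,:2]-RO
X=c*Q[...,0]+s*Q[...,1];Y=-s*Q[...,0]+c*Q[...,1];Z=P[...,2]
g=(Z>.006)&(Z<.015)&(X>-.03)&(X<-.004)&(Y<.13)&(Y>-.13)
h=(Z>.032)&(Z<.044)&(X>-.015)&(X<.05)&(Y<.15)&(Y>-.15)
print(g.sum(),h.sum(),'hood z',np.median(Z[h]))
y=Y[g]
for w in(108,54,0,-54,-108):
    k=np.abs(y*1000-w)<15
    if k.sum()>20:print('guide',w,k.sum(),np.percentile(y[k],[2,50,98])*1000,'x',np.percentile(X[g][k],[1,99])*1000)
for y0 in range(-100,111,20):
    k=h&(np.abs(Y-y0/1000)<.005)
    if k.sum()>20:print(y0,'hood front x',np.percentile(X[k],1)*1000)
t=(np.abs(Y-.081)<.04)&(X>-.12)&(X<-.03)&(Z>.05)&(Z<.085)
if t.sum():
  r=cv2.minAreaRect((np.stack([X[t],Y[t]],1)*1000).astype(np.float32));print('tin',t.sum(),r,np.median(Z[t]))
E
```

```text
time_s: 2.98
eef_pos: [0.4853, 0.0232, 0.0592]
eef_rot: [-0.047, 3.141, 0.001]
ft_force: [0.3, 0.0, -0.9]
width: 0.451
finger_force: 60.9
t 2.98 pos [0.4853 0.0232 0.0592] rack [-0.1001  0.0829] yaw -178.28 F [ 0.3  0.  -0.9] w 0.451 60.9
target 0.48550507247809843 0.02131895548181143 0.04 d [-0.1 -1.9 19.2] w [ 0.001  0.    -0.001]
358 330 hood z 0.037535940335434004
guide 108 34 [111.51016461 112.49139464 113.46887964] x [-20.03519792 -10.32257588]
guide -108 312 [-110.06120986 -104.51911945 -101.60200833] x [-22.68402269  -4.46894734]
-20 hood front x 9.436091361478532
0 hood front x 1.0105116112549284
tin 8940 ((-86.23530578613281, 82.52716827392578), (65.96299743652344, 51.96843338012695), 89.80574035644531) 0.07490195515283622
```

View pics/w2.png

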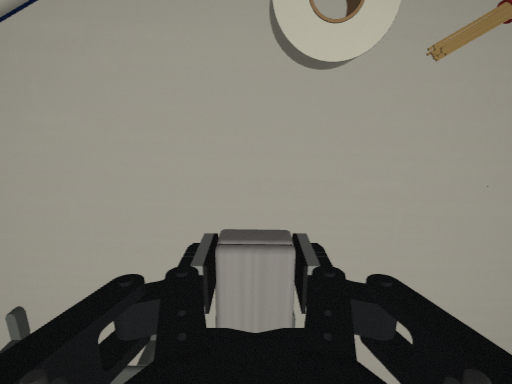

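The wrist view shows the gripped tin (cols 215–293), but the hand hides most of the rack. The visible guide bits, right guide near (140,350), suggest the rack sits about 1 mm further to +y, so I'll use y≈82. Next I lower it and go in slowly, watching force.

```bash
python3 -m pendant '[{"dx":0,"dy":-1,"dz":30,"wx":0,"wy":0,"wz":0,"gripper":1},{"dx":0,"dy":-1,"dz":44,"wx":0,"wy":0,"wz":0,"gripper":1},{"dx":0,"dy":-1,"dz":46,"wx":0,"wy":0,"wz":0,"gripper":1},{"dx":0,"dy":-1,"dz":46,"wx":0,"wy":0,"wz":0,"gripper":1}]'; python3 go.py
python3 -m pendant '[{"dx":-8,"dy":0,"dz":0,"wx":0,"wy":0,"wz":0,"gripper":1},{"dx":-18,"dy":0,"dz":0,"wx":0,"wy":0,"wz":0,"gripper":1},{"dx":-28,"dy":0,"dz":0,"wx":0,"wy":0,"wz":0,"gripper":1},{"dx":-36,"dy":0,"dz":0,"wx":0,"wy":0,"wz":0,"gripper":1},{"dx":-40,"dy":0,"dz":0,"wx":0,"wy":0,"wz":0,"gripper":1}]'; python3 go.py
```

```text
time_s: 3.37
eef_pos: [0.4848, 0.0237, 0.0125]
eef_rot: [0.053, -3.14, -0.001]
ft_force: [-0.1, -0.5, -0.8]
width: 0.448
finger_force: 60.9
t 3.37 pos [0.4848 0.0237 0.0125] rack [-0.1006  0.0834] yaw -178.06 F [-0.1 -0.5 -0.8] w 0.448 60.9
time_s: 3.78
eef_pos: [0.5282, 0.0234, 0.0131]
eef_rot: [-0.05, 3.138, -0.0]
ft_force: [-0.0, 0.4, -1.0]
width: 0.45
finger_force: 60.9
t 3.78 pos [0.5282 0.0234 0.0131] rack [-0.0573  0.0817] yaw -178.19 F [-0.   0.4 -1. ] w 0.45 60.9
```

```bash
python3 -m pendant '[{"dx":-6,"dy":0,"dz":0,"wx":0,"wy":0,"wz":0,"gripper":1},{"dx":-12,"dy":0,"dz":0,"wx":0,"wy":0,"wz":0,"gripper":1},{"dx":-18,"dy":0,"dz":0,"wx":0,"wy":0,"wz":0,"gripper":1},{"dx":-24,"dy":0,"dz":0,"wx":0,"wy":0,"wz":0,"gripper":1},{"dx":-30,"dy":0,"dz":0,"wx":0,"wy":0,"wz":0,"gripper":1},{"dx":-35,"dy":0,"dz":0,"wx":0,"wy":0,"wz":0,"gripper":1},{"dx":-37,"dy":0,"dz":0,"wx":0,"wy":0,"wz":0,"gripper":1}]'; python3 go.py
```

```text
time_s: 4.37
eef_pos: [0.5636, 0.0244, 0.0128]
eef_rot: [-0.049, 3.14, 0.0]
ft_force: [0.1, 0.0, -0.7]
width: 0.452
finger_force: 60.9
t 4.37 pos [0.5636 0.0244 0.0128] rack [-0.0219  0.0816] yaw -178.22 F [ 0.1  0.  -0.7] w 0.452 60.9
```

```bash
for i in 1; do python3 -m pendant '[{"dx":-2,"dy":0,"dz":0,"wx":0,"wy":0,"wz":0,"gripper":1},{"dx":-4,"dy":0,"dz":0,"wx":0,"wy":0,"wz":0,"gripper":1},{"dx":-5,"dy":0,"dz":0,"wx":0,"wy":0,"wz":0,"gripper":1},{"dx":-6,"dy":0,"dz":0,"wx":0,"wy":0,"wz":0,"gripper":1},{"dx":-6,"dy":0,"dz":0,"wx":0,"wy":0,"wz":0,"gripper":1}]'; python3 go.py
python3 -m pendant '[{"dx":-1,"dy":0,"dz":0,"wx":0,"wy":0,"wz":0,"gripper":1},{"dx":-2,"dy":0,"dz":0,"wx":0,"wy":0,"wz":0,"gripper":1},{"dx":-2,"dy":0,"dz":0,"wx":0,"wy":0,"wz":0,"gripper":1}]'; python3 go.py; done
```

```text
time_s: 4.78
eef_pos: [0.5684, 0.0247, 0.0128]
eef_rot: [-0.049, 3.141, 0.0]
ft_force: [-0.5, 0.1, -1.4]
width: 0.45
finger_force: 60.9
t 4.78 pos [0.5684 0.0247 0.0128] rack [-0.017   0.0817] yaw -178.21 F [-0.5  0.1 -1.4] w 0.45 60.9
time_s: 5.03
eef_pos: [0.5707, 0.0247, 0.0129]
eef_rot: [-0.049, 3.141, 0.0]
ft_force: [0.7, 1.3, -0.7]
width: 0.455
finger_force: 60.9
t 5.03 pos [0.5707 0.0247 0.0129] rack [-0.0148  0.0817] yaw -178.21 F [ 0.7  1.3 -0.7] w 0.455 60.9
```

```bash
python3 -m pendant '[{"dx":-1,"dy":0,"dz":0,"wx":0,"wy":0,"wz":0,"gripper":1},{"dx":-2,"dy":0,"dz":0,"wx":0,"wy":0,"wz":0,"gripper":1},{"dx":-3,"dy":0,"dz":0,"wx":0,"wy":0,"wz":0,"gripper":1},{"dx":-3,"dy":0,"dz":0,"wx":0,"wy":0,"wz":0,"gripper":1}]'; python3 go.py
python3 - <<'E'
from h import *
o,p,d=cap('wrist');save('w3.png',p)
E
```

```text
time_s: 5.37
eef_pos: [0.5738, 0.0248, 0.0128]
eef_rot: [-0.049, 3.141, 0.0]
ft_force: [0.5, -0.5, -1.0]
width: 0.454
finger_force: 60.9
t 5.37 pos [0.5738 0.0248 0.0128] rack [-0.0117  0.0817] yaw -178.21 F [ 0.5 -0.5 -1. ] w 0.454 60.9
```

View pics/w3.png

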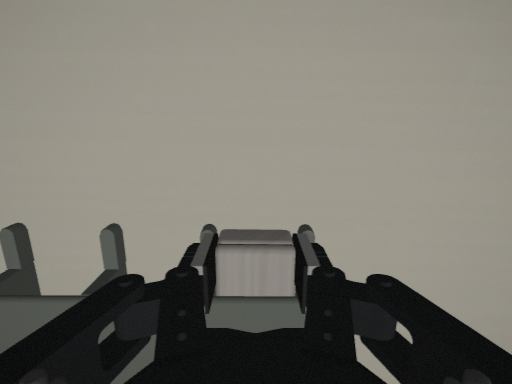

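The wrist view shows the tin (cols 215–293) centred between its guides (cols 208, 305), entering under the hood edge at row 297. I'll measure how much sticks out.

Run:
```python
from h import *
from go import RO,RY
o,p,d=cap('wrist');g=cv2.cvtColor(p,cv2.COLOR_RGB2GRAY).astype(int)
print(g[225:305:1,255].tolist())
def rk(q):
    c,s=np.cos(RY),np.sin(RY);q=q[:2]-RO;return (np.array([c*q[0]+s*q[1],-s*q[0]+c*q[1]])*1000).round(1)
for v in(229,233,243,246):print(v,rk(ray('wrist',255,v,.025,o)),rk(ray('wrist',255,v,.028,o)))
for v in(295,297,299):print('hood',v,rk(ray('wrist',255,v,.038,o)))
print([rk(ray('wrist',u,225,.010,o)) for u in(16,110,208,305)])
P=cloud('wrist',o,d)
for v in range(226,300,6):print(v,rk(P[v,255]),P[v,255,2].round(4))
```

```text
[155, 155, 154, 151, 110, 72, 71, 71, 72, 75, 75, 76, 78, 78, 78, 91, 106, 115, 119, 59, 74, 84, 93, 100, 109, 117, 122, 125, 132, 137, 139, 140, 139, 141, 139, 138, 139, 139, 138, 141, 139, 140, 138, 140, 139, 141, 139, 141, 139, 139, 140, 140, 139, 141, 139, 138, 139, 138, 138, 139, 138, 140, 140, 139, 138, 137, 139, 138, 139, 139, 137, 109, 44, 56, 64, 69, 75, 80, 83, 86]
229 [-28.3  81.7] [-29.5  81.7]
233 [-26.2  81.7] [-27.5  81.7]
243 [-21.   81.7] [-22.4  81.7]
246 [-19.4  81.7] [-20.8  81.7]
hood 295 [-1.  81.7]
hood 297 [ 0.1 81.7]
hood 299 [ 1.2 81.7]
[array([-24.4, -45.2]), array([-24.5,   4.7]), array([-24.5,  56.8]), array([-24.6, 108.3])]
226 [-20.3  81.7] 0.0004
232 [-19.8  81.7] 0.0081
238 [-19.4  81.7] 0.0152
244 [-18.2  81.7] 0.0199
250 [-18.2  81.7] 0.0268
256 [-15.6  81.7] 0.0279
262 [-12.8  81.7] 0.0287
268 [-9.1 81.7] 0.0278
274 [-6.7 81.7] 0.0293
280 [-3.4 81.7] 0.0292
286 [ 0.8 81.7] 0.0279
292 [ 4.  81.7] 0.0282
298 [ 1.9 81.7] 0.0362
```

The tin's near end is at about −19.5 mm, well past the −24 mm of an occupied bay, with no force. So bay 1 is empty. I'll release, back off, shut the fingers and push.

```bash
python3 -m pendant '[{"dx":0,"dy":0,"dz":0,"wx":0,"wy":0,"wz":0,"gripper":0.3},{"dx":0,"dy":0,"dz":0,"wx":0,"wy":0,"wz":0,"gripper":0.3},{"dx":0,"dy":0,"dz":0,"wx":0,"wy":0,"wz":0,"gripper":0.3},{"dx":0,"dy":0,"dz":-25,"wx":0,"wy":0,"wz":0,"gripper":0.3},{"dx":15,"dy":0,"dz":-45,"wx":0,"wy":0,"wz":0,"gripper":1},{"dx":38,"dy":0,"dz":-35,"wx":0,"wy":0,"wz":0,"gripper":1},{"dx":38,"dy":0,"dz":-15,"wx":0,"wy":0,"wz":0,"gripper":1},{"dx":38,"dy":0,"dz":-15,"wx":0,"wy":0,"wz":0,"gripper":1}]'; python3 -m pendant '[{"dx":0,"dy":0,"dz":5,"wx":0,"wy":0,"wz":0,"gripper":1},{"dx":0,"dy":0,"dz":15,"wx":0,"wy":0,"wz":0,"gripper":1},{"dx":0,"dy":0,"dz":19,"wx":0,"wy":0,"wz":0,"gripper":1},{"dx":0,"dy":0,"dz":19,"wx":0,"wy":0,"wz":0,"gripper":1}]';python3 go.py
```

```text
time_s: 6.13
eef_pos: [0.5322, 0.0238, 0.0261]
eef_rot: [0.049, -3.136, -0.001]
ft_force: [-1.3, -1.2, 0.4]
width: 0.131
finger_force: 0.0
time_s: 6.47
eef_pos: [0.5353, 0.0236, 0.0077]
eef_rot: [0.049, -3.14, -0.0]
ft_force: [-0.2, 1.1, 0.3]
width: 0.0
finger_force: 0.0
t 6.47 pos [0.5353 0.0236 0.0077] rack [-0.0502  0.0817] yaw -178.21 F [-0.2  1.1  0.3] w 0.0 0.0
```

```bash
python3 -m pendant '[{"dx":-6,"dy":0,"dz":0,"wx":0,"wy":0,"wz":0,"gripper":1},{"dx":-12,"dy":0,"dz":0,"wx":0,"wy":0,"wz":0,"gripper":1},{"dx":-18,"dy":0,"dz":0,"wx":0,"wy":0,"wz":0,"gripper":1},{"dx":-23,"dy":0,"dz":0,"wx":0,"wy":0,"wz":0,"gripper":1},{"dx":-27,"dy":0,"dz":0,"wx":0,"wy":0,"wz":0,"gripper":1},{"dx":-31,"dy":0,"dz":0,"wx":0,"wy":0,"wz":0,"gripper":1},{"dx":-34,"dy":0,"dz":0,"wx":0,"wy":0,"wz":0,"gripper":1},{"dx":-34,"dy":0,"dz":0,"wx":0,"wy":0,"wz":0,"gripper":1}]';python3 go.py
python3 -m pendant '[{"dx":-1,"dy":0,"dz":0,"wx":0,"wy":0,"wz":0,"gripper":1},{"dx":-2,"dy":0,"dz":0,"wx":0,"wy":0,"wz":0,"gripper":1},{"dx":-2,"dy":0,"dz":0,"wx":0,"wy":0,"wz":0,"gripper":1}]';python3 go.py
```

```text
time_s: 7.13
eef_pos: [0.5705, 0.0247, 0.0088]
eef_rot: [-0.049, 3.14, 0.0]
ft_force: [-0.4, 0.7, 0.0]
width: -0.007
finger_force: 0.0
t 7.13 pos [0.5705 0.0247 0.0088] rack [-0.015   0.0817] yaw -178.21 F [-0.4  0.7  0. ] w -0.007 0.0
time_s: 7.38
eef_pos: [0.5713, 0.0248, 0.0087]
eef_rot: [0.049, -3.141, -0.0]
ft_force: [-1.0, 0.1, -0.3]
width: 0.002
finger_force: 0.5
t 7.38 pos [0.5713 0.0248 0.0087] rack [-0.0141  0.0818] yaw -178.21 F [-1.   0.1 -0.3] w 0.002 0.5
```

```bash
python3 -m pendant '[{"dx":-1,"dy":0,"dz":0,"wx":0,"wy":0,"wz":0,"gripper":1},{"dx":-1.5,"dy":0,"dz":0,"wx":0,"wy":0,"wz":0,"gripper":1},{"dx":-1.5,"dy":0,"dz":0,"wx":0,"wy":0,"wz":0,"gripper":1}]';python3 go.py; python3 -m pendant '[{"dx":-1,"dy":0,"dz":0,"wx":0,"wy":0,"wz":0,"gripper":1},{"dx":-1.5,"dy":0,"dz":0,"wx":0,"wy":0,"wz":0,"gripper":1},{"dx":-1.5,"dy":0,"dz":0,"wx":0,"wy":0,"wz":0,"gripper":1}]';python3 go.py
python3 - <<'E'
from h import *
o,p,d=cap('wrist');save('w4.png',p)
g=cv2.cvtColor(p,cv2.COLOR_RGB2GRAY).astype(int)
E
```

```text
time_s: 7.63
eef_pos: [0.5732, 0.0248, 0.0088]
eef_rot: [-0.049, 3.141, 0.0]
ft_force: [-0.3, 1.0, 0.2]
width: -0.002
finger_force: 0.1
t 7.63 pos [0.5732 0.0248 0.0088] rack [-0.0122  0.0817] yaw -178.21 F [-0.3  1.   0.2] w -0.002 0.1
time_s: 7.88
eef_pos: [0.5747, 0.0248, 0.0088]
eef_rot: [-0.049, 3.141, 0.0]
ft_force: [-0.1, 0.0, 0.4]
width: 0.003
finger_force: 0.2
t 7.88 pos [0.5747 0.0248 0.0088] rack [-0.0107  0.0817] yaw -178.21 F [-0.1  0.   0.4] w 0.003 0.2
```

View pics/w4.png

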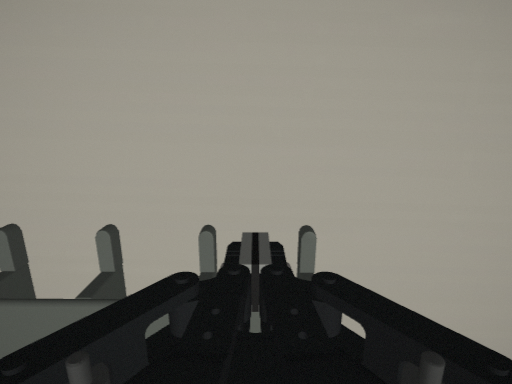

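The shut fingers (cols 225–285) sit between the guides at cols 208 and 307. No stop force yet, so I continue gently.

```bash
python3 -m pendant '[{"dx":-0.7,"dy":0,"dz":0,"wx":0,"wy":0,"wz":0,"gripper":1},{"dx":-1.2,"dy":0,"dz":0,"wx":0,"wy":0,"wz":0,"gripper":1},{"dx":-1.2,"dy":0,"dz":0,"wx":0,"wy":0,"wz":0,"gripper":1}]';python3 go.py; python3 -m pendant '[{"dx":-0.7,"dy":0,"dz":0,"wx":0,"wy":0,"wz":0,"gripper":1},{"dx":-1,"dy":0,"dz":0,"wx":0,"wy":0,"wz":0,"gripper":1},{"dx":-1,"dy":0,"dz":0,"wx":0,"wy":0,"wz":0,"gripper":1}]';python3 go.py
```

```text
time_s: 8.18
eef_pos: [0.5751, 0.0249, 0.0088]
eef_rot: [0.049, -3.14, -0.0]
ft_force: [-2.0, 0.1, 2.1]
width: -0.001
finger_force: 1.2
t 8.18 pos [0.5751 0.0249 0.0088] rack [-0.0104  0.0817] yaw -178.21 F [-2.   0.1  2.1] w -0.001 1.2
time_s: 8.43
eef_pos: [0.575, 0.0249, 0.0087]
eef_rot: [0.049, -3.138, -0.0]
ft_force: [-5.9, -0.2, 4.4]
width: 0.002
finger_force: 2.6
t 8.43 pos [0.575  0.0249 0.0087] rack [-0.0104  0.0818] yaw -178.2 F [-5.9 -0.2  4.4] w 0.002 2.6
```

```bash
python3 -m pendant '[{"dx":-1,"dy":0,"dz":0,"wx":0,"wy":0,"wz":0,"gripper":1},{"dx":-2,"dy":0,"dz":0,"wx":0,"wy":0,"wz":0,"gripper":1},{"dx":-2,"dy":0,"dz":0,"wx":0,"wy":0,"wz":0,"gripper":1}]';python3 go.py;  python3 -m pendant '[{"dx":10,"dy":0,"dz":0,"wx":0,"wy":0,"wz":0,"gripper":1},{"dx":30,"dy":0,"dz":-10,"wx":0,"wy":0,"wz":0,"gripper":1},{"dx":60,"dy":0,"dz":-40,"wx":0,"wy":0,"wz":0,"gripper":1},{"dx":90,"dy":0,"dz":-70,"wx":0,"wy":0,"wz":0,"gripper":1},{"dx":100,"dy":0,"dz":-90,"wx":0,"wy":0,"wz":0,"gripper":1},{"dx":100,"dy":0,"dz":-90,"wx":0,"wy":0,"wz":0,"gripper":1}]';python3 go.py
python3 - <<'E'
from h import *
from go import RO,RY
p,d=env.capture('top')
P=cloud('top',None,d);c,s=np.cos(RY),np.sin(RY);Q=P[...,:2]-RO
X=c*Q[...,0]+s*Q[...,1];Y=-s*Q[...,0]+c*Q[...,1]
o,p2,d2=cap('wrist');
big=cv2.resize(p[140:185,245:345],None,fx=5,fy=5,interpolation=cv2.INTER_CUBIC);sm=np.zeros((384,512,3),np.uint8);sm[:225,:500]=big
save('m5.png',cv2.resize(np.vstack([big[:, :500],p2[:, 6:506]]),None,fx=.95,fy=.95))
m=(P[...,2]>.018)&(P[...,2]<.033)&(X<-.0)&(X>-.03)&(np.abs(Y-.081)<.02);print(m.sum(),X[m]*1000)
E
```

```text
time_s: 8.68
eef_pos: [0.575, 0.0249, 0.0085]
eef_rot: [0.05, -3.134, -0.0]
ft_force: [-8.5, -0.9, 7.3]
width: -0.0
finger_force: 4.2
t 8.68 pos [0.575  0.0249 0.0085] rack [-0.0104  0.0818] yaw -178.19 F [-8.5 -0.9  7.3] w -0.0 4.2
time_s: 9.18
eef_pos: [0.479, 0.0218, 0.1026]
eef_rot: [-0.049, 3.133, -0.001]
ft_force: [0.3, 0.1, 0.0]
width: -0.002
finger_force: 0.0
t 9.18 pos [0.479  0.0218 0.1026] rack [-0.1065  0.0817] yaw -178.22 F [0.3 0.1 0. ] w -0.002 0.0
0 []
```

View pics/m5.png

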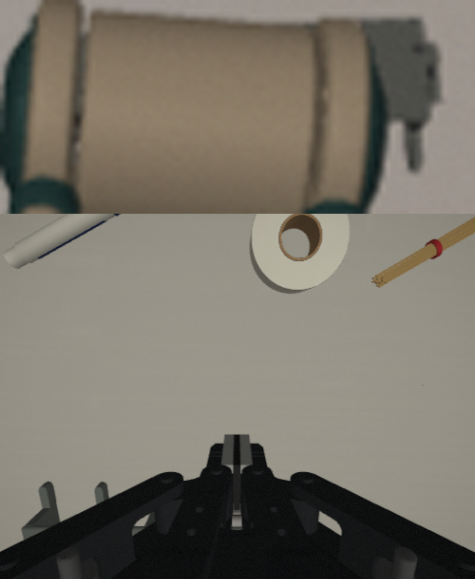

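The arm hides the rack in both views. I'll check tin_a from the top view while I'm over at tin_b.

```bash
python3 go.py .464 -.327 .1 -14
```

```text
t 9.28 pos [0.4802 0.0217 0.0999] rack [-0.1053  0.0816] yaw -178.22 F [ 0.1  0.2 -0.7] w 0.0 0.0
target 0.464 -0.327 0.1 d [ 2.700e+01 -3.481e+02 -1.000e-01] w [0.    0.006 0.275]
```

```bash
python3 -m pendant '[{"dx":27,"dy":-348,"dz":0,"wx":0,"wy":0,"wz":0.275,"gripper":0},{"dx":27,"dy":-348,"dz":0,"wx":0,"wy":0,"wz":0.275,"gripper":0},{"dx":27,"dy":-348,"dz":0,"wx":0,"wy":0,"wz":0.275,"gripper":0},{"dx":27,"dy":-348,"dz":0,"wx":0,"wy":0,"wz":0.275,"gripper":0},{"dx":27,"dy":-348,"dz":0,"wx":0,"wy":0,"wz":0.275,"gripper":0},{"dx":27,"dy":-348,"dz":0,"wx":0,"wy":0,"wz":0.275,"gripper":0},{"dx":27,"dy":-348,"dz":0,"wx":0,"wy":0,"wz":0.275,"gripper":0},{"dx":27,"dy":-348,"dz":0,"wx":0,"wy":0,"wz":0.275,"gripper":0}]' >/dev/null
python3 -m pendant '[{"dx":0,"dy":-32,"dz":0,"wx":0,"wy":0,"wz":0,"gripper":0},{"dx":0,"dy":-32,"dz":0,"wx":0,"wy":0,"wz":0,"gripper":0},{"dx":0,"dy":-32,"dz":0,"wx":0,"wy":0,"wz":0,"gripper":0}]'; python3 go.py .464 -.327 .012 -14
python3 - <<'E'
from h import *
o,p,d=cap('wrist')
P=cloud('wrist',o,d);m=((P[...,2]>.019)&(P[...,2]<.034)&(np.abs(P[...,0]-.49)<.06)&(np.abs(P[...,1]+.333)<.05)).astype(np.uint8)
n,l,s,c=cv2.connectedComponentsWithStats(m);i=1+s[1:,4].argmax();q=P[l==i];r=cv2.minAreaRect((q[:,:2]*1000).astype(np.float32));print(s[i],q[:,2].mean(),r)
p,d=env.capture('top')
save('t6.png',cv2.resize(p[135:190,245:345],None,fx=7,fy=7,interpolation=cv2.INTER_CUBIC))
E
```

```text
time_s: 10.2
eef_pos: [0.4555, -0.3444, 0.0968]
eef_rot: [-0.387, -3.117, -0.002]
ft_force: [1.1, 1.0, -0.6]
width: 1.0
finger_force: 0.0
t 10.20 pos [ 0.4555 -0.3444  0.0968] rack [-0.1414 -0.2836] yaw 165.83 F [ 1.1  1.  -0.6] w 1.0 0.0
target 0.464 -0.327 0.012 d [-4.  18.8 84.8] w [ 0.001 -0.001 -0.003]
[ 254  204   53   72 3537] 0.027700084876244018 ((486.5971374511719, -331.81109619140625), (40.26380920410156, 59.96601104736328), 74.98921966552734)
```

View pics/t6.png

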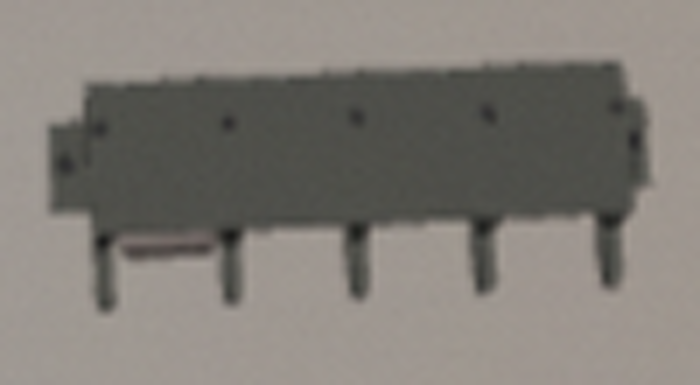

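The top crop shows tin_a as the pale strip at (120–215, 232–258). It seems to stick out by a few mm more than it should, so the knuckle probably met the hood. I'll finish it later with a tilted push. First I grip tin_b.

```bash
python3 -m pendant '[{"dx":-5,"dy":20,"dz":20,"wx":0,"wy":0,"wz":0.015,"gripper":0},{"dx":-5,"dy":20,"dz":50,"wx":0,"wy":0,"wz":0.015,"gripper":0},{"dx":-5,"dy":20,"dz":75,"wx":0,"wy":0,"wz":0.015,"gripper":0},{"dx":-5,"dy":20,"dz":84,"wx":0,"wy":0,"wz":0.015,"gripper":0},{"dx":-5,"dy":20,"dz":84,"wx":0,"wy":0,"wz":0.015,"gripper":0},{"dx":-5,"dy":20,"dz":84,"wx":0,"wy":0,"wz":0.015,"gripper":1},{"dx":-5,"dy":20,"dz":84,"wx":0,"wy":0,"wz":0.015,"gripper":1},{"dx":-5,"dy":20,"dz":84,"wx":0,"wy":0,"wz":0.015,"gripper":1}]' >/dev/null
python3 -m pendant '[{"dx":0,"dy":0,"dz":0,"wx":0,"wy":0,"wz":0,"gripper":1},{"dx":0,"dy":0,"dz":0,"wx":0,"wy":0,"wz":0,"gripper":1},{"dx":0,"dy":0,"dz":0,"wx":0,"wy":0,"wz":0,"gripper":1}]';  python3 go.py -.105 -.080 .06 0 f
```

```text
time_s: 11.22
eef_pos: [0.4662, -0.325, 0.0167]
eef_rot: [0.405, 3.112, -0.003]
ft_force: [0.6, 1.2, 6.0]
width: 0.447
finger_force: 60.7
t 11.22 pos [ 0.4662 -0.325   0.0167] rack [-0.1302 -0.2645] yaw 165.16 F [0.6 1.2 6. ] w 0.447 60.7
target 0.4855646718878484 -0.139758654532462 0.06 d [ 28.6 184.  -43.7] w [-0.002  0.003 -0.29 ]
```

```bash
python3 -m pendant '[{"dx":0,"dy":0,"dz":-20,"wx":0,"wy":0,"wz":0,"gripper":1},{"dx":0,"dy":0,"dz":-44,"wx":0,"wy":0,"wz":0,"gripper":1},{"dx":10,"dy":35,"dz":-44,"wx":0,"wy":0,"wz":-0.06,"gripper":1},{"dx":28.6,"dy":184,"dz":-44,"wx":0,"wy":0,"wz":-0.29,"gripper":1},{"dx":28.6,"dy":184,"dz":-44,"wx":0,"wy":0,"wz":-0.29,"gripper":1},{"dx":28.6,"dy":184,"dz":-44,"wx":0,"wy":0,"wz":-0.29,"gripper":1},{"dx":28.6,"dy":184,"dz":-44,"wx":0,"wy":0,"wz":-0.29,"gripper":1},{"dx":28.6,"dy":184,"dz":-44,"wx":0,"wy":0,"wz":-0.29,"gripper":1}]' >/dev/null
python3 -m pendant '[{"dx":0,"dy":0,"dz":0,"wx":0,"wy":0,"wz":0,"gripper":1},{"dx":0,"dy":0,"dz":0,"wx":0,"wy":0,"wz":0,"gripper":1},{"dx":0,"dy":0,"dz":0,"wx":0,"wy":0,"wz":0,"gripper":1}]';  python3 go.py -.1 -.080 .0175 0 f
```

```text
time_s: 12.13
eef_pos: [0.485, -0.14, 0.0591]
eef_rot: [-0.047, 3.14, -0.001]
ft_force: [0.8, 0.0, -1.7]
width: 0.447
finger_force: 60.9
t 12.13 pos [ 0.485  -0.14    0.0591] rack [-0.1056 -0.0802] yaw -178.27 F [ 0.8  0.  -1.7] w 0.447 60.9
target 0.49056220468967704 -0.13960160073707137 0.0175 d [-5.6  0.3 41.6] w [-0.001  0.001 -0.001]
```

```bash
python3 -m pendant '[{"dx":0,"dy":0.3,"dz":30,"wx":0,"wy":0,"wz":0,"gripper":1},{"dx":0,"dy":0.3,"dz":41,"wx":0,"wy":0,"wz":0,"gripper":1},{"dx":-10,"dy":0.3,"dz":41.5,"wx":0,"wy":0,"wz":0,"gripper":1},{"dx":-20,"dy":0.3,"dz":41.5,"wx":0,"wy":0,"wz":0,"gripper":1},{"dx":-30,"dy":0.3,"dz":41.5,"wx":0,"wy":0,"wz":0,"gripper":1},{"dx":-38,"dy":0.3,"dz":41.5,"wx":0,"wy":0,"wz":0,"gripper":1},{"dx":-45,"dy":0.3,"dz":41.5,"wx":0,"wy":0,"wz":0,"gripper":1},{"dx":-48,"dy":0.3,"dz":41.5,"wx":0,"wy":0,"wz":0,"gripper":1}]' >/dev/null; python3 go.py
python3 -m pendant '[{"dx":-6,"dy":0,"dz":0,"wx":0,"wy":0,"wz":0,"gripper":1},{"dx":-12,"dy":0,"dz":0,"wx":0,"wy":0,"wz":0,"gripper":1},{"dx":-18,"dy":0,"dz":0,"wx":0,"wy":0,"wz":0,"gripper":1},{"dx":-18,"dy":0,"dz":0,"wx":0,"wy":0,"wz":0,"gripper":1}]'>/dev/null; python3 go.py
```

```text
t 12.80 pos [ 0.5345 -0.1374  0.0175] rack [-0.056  -0.0792] yaw -178.21 F [ 0.9 -0.1 -1.7] w 0.448 63.6
t 13.13 pos [ 0.5524 -0.1366  0.0174] rack [-0.0381 -0.0789] yaw -178.19 F [ 0.6  0.3 -1. ] w 0.446 63.6
```

```bash
python3 -m pendant '[{"dx":-5,"dy":0,"dz":0,"wx":0,"wy":0,"wz":0,"gripper":1},{"dx":-10,"dy":0,"dz":0,"wx":0,"wy":0,"wz":0,"gripper":1},{"dx":-15,"dy":0,"dz":0,"wx":0,"wy":0,"wz":0,"gripper":1},{"dx":-18,"dy":0,"dz":0,"wx":0,"wy":0,"wz":0,"gripper":1},{"dx":-18,"dy":0,"dz":0,"wx":0,"wy":0,"wz":0,"gripper":1}]' >/dev/null; python3 go.py
python3 -m pendant '[{"dx":-1,"dy":0,"dz":0,"wx":0,"wy":0,"wz":0,"gripper":1},{"dx":-2,"dy":0,"dz":0,"wx":0,"wy":0,"wz":0,"gripper":1},{"dx":-3,"dy":0,"dz":0,"wx":0,"wy":0,"wz":0,"gripper":1},{"dx":-3,"dy":0,"dz":0,"wx":0,"wy":0,"wz":0,"gripper":1}]'>/dev/null; python3 go.py
```

```text
t 13.55 pos [ 0.5697 -0.136   0.0173] rack [-0.0208 -0.0789] yaw -178.2 F [-0.3 -0.5 -0.8] w 0.446 63.6
t 13.88 pos [ 0.5717 -0.1358  0.0173] rack [-0.0188 -0.0788] yaw -178.22 F [-0.5  0.4 -1.3] w 0.449 63.6
```

```bash
python3 -m pendant '[{"dx":-1,"dy":0,"dz":0,"wx":0,"wy":0,"wz":0,"gripper":1},{"dx":-2,"dy":0,"dz":0,"wx":0,"wy":0,"wz":0,"gripper":1},{"dx":-3,"dy":0,"dz":0,"wx":0,"wy":0,"wz":0,"gripper":1},{"dx":-3,"dy":0,"dz":0,"wx":0,"wy":0,"wz":0,"gripper":1}]'>/dev/null; python3 go.py;python3 -m pendant '[{"dx":-1,"dy":0,"dz":0,"wx":0,"wy":0,"wz":0,"gripper":1},{"dx":-2,"dy":0,"dz":0,"wx":0,"wy":0,"wz":0,"gripper":1},{"dx":-2,"dy":0,"dz":0,"wx":0,"wy":0,"wz":0,"gripper":1}]'>/dev/null; python3 go.py
```

```text
t 14.22 pos [ 0.5749 -0.1358  0.0173] rack [-0.0156 -0.0788] yaw -178.21 F [ 0.2  0.1 -1.8] w 0.449 63.6
t 14.47 pos [ 0.5753 -0.1356  0.0171] rack [-0.0152 -0.0787] yaw -178.18 F [-4.  -0.6  1.2] w 0.449 63.8
```

Contact at grip −15.2 mm puts the tin's near end at −23.8 mm, exactly the signature of an occupied bay, so bay 4 is occupied. I'll withdraw and try bay 3.

```bash
python3 -m pendant '[{"dx":15,"dy":0,"dz":0,"wx":0,"wy":0,"wz":0,"gripper":1},{"dx":35,"dy":0,"dz":0,"wx":0,"wy":0,"wz":0,"gripper":1},{"dx":55,"dy":0,"dz":0,"wx":0,"wy":0,"wz":0,"gripper":1},{"dx":75,"dy":0,"dz":0,"wx":0,"wy":0,"wz":0,"gripper":1},{"dx":85,"dy":10,"dz":-6,"wx":0,"wy":0,"wz":0,"gripper":1},{"dx":85,"dy":35,"dz":-6,"wx":0,"wy":0,"wz":0,"gripper":1},{"dx":85,"dy":52.5,"dz":-6,"wx":0,"wy":0,"wz":0,"gripper":1},{"dx":85,"dy":52.5,"dz":-6,"wx":0,"wy":0,"wz":0,"gripper":1}]' >/dev/null;python3 -m pendant '[{"dx":0,"dy":0,"dz":0,"wx":0,"wy":0,"wz":0,"gripper":1},{"dx":0,"dy":0,"dz":0,"wx":0,"wy":0,"wz":0,"gripper":1}]'>/dev/null; python3 go.py -.1 -.026 .0175 0 f
```

```text
t 15.30 pos [ 0.4911 -0.0861  0.0237] rack [-0.0978 -0.0265] yaw -178.18 F [-0.  -0.4 -0.7] w 0.446 63.6
target 0.48886602369945814 -0.08562824647732185 0.0175 d [2.2 0.5 6.2] w [-0.001  0.002  0.   ]
```

```bash
python3 -m pendant '[{"dx":0,"dy":0.3,"dz":6,"wx":0,"wy":0,"wz":0,"gripper":1},{"dx":-8,"dy":0.3,"dz":6,"wx":0,"wy":0,"wz":0,"gripper":1},{"dx":-18,"dy":0.3,"dz":6,"wx":0,"wy":0,"wz":0,"gripper":1},{"dx":-28,"dy":0.3,"dz":6,"wx":0,"wy":0,"wz":0,"gripper":1},{"dx":-36,"dy":0.3,"dz":6,"wx":0,"wy":0,"wz":0,"gripper":1},{"dx":-42,"dy":0.3,"dz":6,"wx":0,"wy":0,"wz":0,"gripper":1},{"dx":-42,"dy":0.3,"dz":6,"wx":0,"wy":0,"wz":0,"gripper":1}]' >/dev/null; python3 go.py
python3 -m pendant '[{"dx":-6,"dy":0,"dz":0,"wx":0,"wy":0,"wz":0,"gripper":1},{"dx":-12,"dy":0,"dz":0,"wx":0,"wy":0,"wz":0,"gripper":1},{"dx":-18,"dy":0,"dz":0,"wx":0,"wy":0,"wz":0,"gripper":1},{"dx":-24,"dy":0,"dz":0,"wx":0,"wy":0,"wz":0,"gripper":1},{"dx":-30,"dy":0,"dz":0,"wx":0,"wy":0,"wz":0,"gripper":1},{"dx":-35,"dy":0,"dz":0,"wx":0,"wy":0,"wz":0,"gripper":1},{"dx":-35,"dy":0,"dz":0,"wx":0,"wy":0,"wz":0,"gripper":1}]'>/dev/null; python3 go.py
```

```text
t 15.88 pos [ 0.5344 -0.0845  0.0173] rack [-0.0544 -0.0263] yaw -178.2 F [ 0.1 -0.3 -1.1] w 0.448 63.5
t 16.47 pos [ 0.5686 -0.0833  0.0174] rack [-0.0202 -0.0261] yaw -178.2 F [-0.2  0.2 -1.3] w 0.446 63.5
```

```bash
python3 -m pendant '[{"dx":-1,"dy":0,"dz":0,"wx":0,"wy":0,"wz":0,"gripper":1},{"dx":-2,"dy":0,"dz":0,"wx":0,"wy":0,"wz":0,"gripper":1},{"dx":-3,"dy":0,"dz":0,"wx":0,"wy":0,"wz":0,"gripper":1},{"dx":-4,"dy":0,"dz":0,"wx":0,"wy":0,"wz":0,"gripper":1},{"dx":-4,"dy":0,"dz":0,"wx":0,"wy":0,"wz":0,"gripper":1}]'>/dev/null; python3 go.py;python3 -m pendant '[{"dx":-1,"dy":0,"dz":0,"wx":0,"wy":0,"wz":0,"gripper":1},{"dx":-2,"dy":0,"dz":0,"wx":0,"wy":0,"wz":0,"gripper":1},{"dx":-3,"dy":0,"dz":0,"wx":0,"wy":0,"wz":0,"gripper":1},{"dx":-3,"dy":0,"dz":0,"wx":0,"wy":0,"wz":0,"gripper":1}]'>/dev/null; python3 go.py
```

```text
t 16.88 pos [ 0.571  -0.083   0.0173] rack [-0.0178 -0.026 ] yaw -178.21 F [ 0.1 -0.7 -1.8] w 0.448 63.5
t 17.22 pos [ 0.5743 -0.0829  0.0173] rack [-0.0146 -0.026 ] yaw -178.21 F [ 0.8  0.4 -0.8] w 0.446 63.5
```

```bash
python3 -m pendant '[{"dx":-1,"dy":0,"dz":0,"wx":0,"wy":0,"wz":0,"gripper":1},{"dx":-2,"dy":0,"dz":0,"wx":0,"wy":0,"wz":0,"gripper":1},{"dx":-2,"dy":0,"dz":0,"wx":0,"wy":0,"wz":0,"gripper":1},{"dx":-2,"dy":0,"dz":0,"wx":0,"wy":0,"wz":0,"gripper":1}]'>/dev/null; python3 go.py;python3 -m pendant '[{"dx":-1,"dy":0,"dz":0,"wx":0,"wy":0,"wz":0,"gripper":1},{"dx":-1.5,"dy":0,"dz":0,"wx":0,"wy":0,"wz":0,"gripper":1},{"dx":-1.5,"dy":0,"dz":0,"wx":0,"wy":0,"wz":0,"gripper":1}]'>/dev/null; python3 go.py
```

```text
t 17.55 pos [ 0.576  -0.0828  0.0172] rack [-0.0128 -0.0259] yaw -178.21 F [-0.7 -0.7 -1.7] w 0.445 63.5
t 17.80 pos [ 0.5776 -0.0828  0.0173] rack [-0.0112 -0.026 ] yaw -178.21 F [-0.6  0.1 -0.8] w 0.451 63.5
```

Grip −11.2 mm with no resistance: bay 3 is empty. I'll release, then push with the tool tilted so the fingertips lead below the hood edge.

```bash
python3 -m pendant '[{"dx":0,"dy":0,"dz":0,"wx":0,"wy":0,"wz":0,"gripper":0.3},{"dx":0,"dy":0,"dz":0,"wx":0,"wy":0,"wz":0,"gripper":0.3},{"dx":0,"dy":0,"dz":0,"wx":0,"wy":0,"wz":0,"gripper":0.3},{"dx":0,"dy":0,"dz":-25,"wx":0,"wy":0,"wz":0,"gripper":0.3},{"dx":15,"dy":0,"dz":-45,"wx":0,"wy":-0.1,"wz":0,"gripper":1},{"dx":40,"dy":0,"dz":-35,"wx":0,"wy":-0.2,"wz":0,"gripper":1},{"dx":40,"dy":0,"dz":-30,"wx":0,"wy":-0.32,"wz":0,"gripper":1},{"dx":40,"dy":0,"dz":-30,"wx":0,"wy":-0.35,"wz":0,"gripper":1}]'>/dev/null; python3 -m pendant '[{"dx":0,"dy":0,"dz":0,"wx":0,"wy":0,"wz":0,"gripper":1},{"dx":0,"dy":0,"dz":0,"wx":0,"wy":0,"wz":0,"gripper":1}]'; python3 go.py -.050 -.026 .011 0 f
```

```text
time_s: 18.63
eef_pos: [0.5378, -0.0845, 0.0479]
eef_rot: [-0.042, 2.79, 0.007]
ft_force: [0.1, -0.7, 0.7]
width: 0.002
finger_force: 0.0
t 18.63 pos [ 0.5378 -0.0845  0.0479] rack [-0.051  -0.0264] yaw -178.27 F [ 0.1 -0.7  0.7] w 0.002 0.0
target 0.5388413517177447 -0.08405770852341543 0.011 d [11.7  0.5 35. ] w [-0.001  0.351 -0.001]
```

```bash
python3 -m pendant '[{"dx":6,"dy":0.5,"dz":18,"wx":0,"wy":0,"wz":0,"gripper":1},{"dx":11,"dy":0.5,"dz":32,"wx":0,"wy":0,"wz":0,"gripper":1},{"dx":12,"dy":0.5,"dz":35,"wx":0,"wy":0,"wz":0,"gripper":1},{"dx":12,"dy":0.5,"dz":35,"wx":0,"wy":0,"wz":0,"gripper":1}]'>/dev/null; python3 go.py
python3 -m pendant '[{"dx":-7.5,"dy":0,"dz":2.7,"wx":0,"wy":0,"wz":0,"gripper":1},{"dx":-14,"dy":0,"dz":5.1,"wx":0,"wy":0,"wz":0,"gripper":1},{"dx":-19,"dy":0,"dz":6.9,"wx":0,"wy":0,"wz":0,"gripper":1},{"dx":-23.5,"dy":0,"dz":8.6,"wx":0,"wy":0,"wz":0,"gripper":1},{"dx":-28.2,"dy":0,"dz":10.3,"wx":0,"wy":0,"wz":0,"gripper":1},{"dx":-32,"dy":0,"dz":11.7,"wx":0,"wy":0,"wz":0,"gripper":1},{"dx":-34,"dy":0,"dz":12.4,"wx":0,"wy":0,"wz":0,"gripper":1},{"dx":-34,"dy":0,"dz":12.4,"wx":0,"wy":0,"wz":0,"gripper":1}]'>/dev/null; python3 go.py
```

```text
t 18.97 pos [ 0.5397 -0.0837  0.0098] rack [-0.0491 -0.0256] yaw -178.19 F [0.4 0.4 0.6] w 0.001 0.0
t 19.63 pos [ 0.575  -0.0824  0.0105] rack [-0.0138 -0.0255] yaw -178.2 F [ 0.2 -0.2 -0.2] w 0.001 0.0
```

Next, small steps of 1.5 mm to find the stop.

```bash
python3 -m pendant '[{"dx":-0.9,"dy":0,"dz":0.3,"wx":0,"wy":0,"wz":0,"gripper":1},{"dx":-1.8,"dy":0,"dz":0.7,"wx":0,"wy":0,"wz":0,"gripper":1},{"dx":-2.8,"dy":0,"dz":1,"wx":0,"wy":0,"wz":0,"gripper":1},{"dx":-2.8,"dy":0,"dz":1,"wx":0,"wy":0,"wz":0,"gripper":1}]'>/dev/null; python3 go.py
python3 -m pendant '[{"dx":-0.9,"dy":0,"dz":0.3,"wx":0,"wy":0,"wz":0,"gripper":1},{"dx":-1.8,"dy":0,"dz":0.7,"wx":0,"wy":0,"wz":0,"gripper":1},{"dx":-1.8,"dy":0,"dz":0.7,"wx":0,"wy":0,"wz":0,"gripper":1}]'>/dev/null; python3 go.py
python3 -m pendant '[{"dx":-0.9,"dy":0,"dz":0.3,"wx":0,"wy":0,"wz":0,"gripper":1},{"dx":-1.8,"dy":0,"dz":0.7,"wx":0,"wy":0,"wz":0,"gripper":1},{"dx":-1.8,"dy":0,"dz":0.7,"wx":0,"wy":0,"wz":0,"gripper":1}]'>/dev/null; python3 go.py
```

```text
t 19.97 pos [ 0.5773 -0.0823  0.0103] rack [-0.0115 -0.0254] yaw -178.22 F [-0.9 -0.1 -0. ] w -0.001 0.4
t 20.22 pos [ 0.5795 -0.0823  0.0103] rack [-0.0093 -0.0255] yaw -178.22 F [-0.6 -0.5  0. ] w 0.001 0.3
t 20.47 pos [ 0.5798 -0.0819  0.0099] rack [-0.009  -0.0252] yaw -178.19 F [-6.2 -1.9  3.9] w 0.001 3.0
```

```bash
python3 -m pendant '[{"dx":-1.4,"dy":0,"dz":0.5,"wx":0,"wy":0,"wz":0,"gripper":1},{"dx":-2.8,"dy":0,"dz":1,"wx":0,"wy":0,"wz":0,"gripper":1},{"dx":-2.8,"dy":0,"dz":1,"wx":0,"wy":0,"wz":0,"gripper":1}]'>/dev/null; python3 go.py
python3 -m pendant '[{"dx":15,"dy":0,"dz":-5.5,"wx":0,"wy":0,"wz":0,"gripper":1},{"dx":40,"dy":0,"dz":-20,"wx":0,"wy":0,"wz":0,"gripper":1},{"dx":60,"dy":0,"dz":-50,"wx":0,"wy":0,"wz":0,"gripper":1},{"dx":60,"dy":-200,"dz":-60,"wx":0,"wy":0,"wz":0,"gripper":1},{"dx":60,"dy":-200,"dz":-60,"wx":0,"wy":0,"wz":0,"gripper":1},{"dx":60,"dy":-200,"dz":-60,"wx":0,"wy":0,"wz":0,"gripper":1},{"dx":60,"dy":-200,"dz":-60,"wx":0,"wy":0,"wz":0,"gripper":1},{"dx":60,"dy":-200,"dz":-60,"wx":0,"wy":0,"wz":0,"gripper":1}]'>/dev/null;python3 -m pendant '[{"dx":0,"dy":-150,"dz":-10,"wx":0,"wy":0,"wz":0,"gripper":1},{"dx":0,"dy":-150,"dz":-10,"wx":0,"wy":0,"wz":0,"gripper":1},{"dx":0,"dy":-150,"dz":-10,"wx":0,"wy":0,"wz":0,"gripper":1},{"dx":0,"dy":-150,"dz":-10,"wx":0,"wy":0,"wz":0,"gripper":1}]'>/dev/null; python3 go.py
python3 - <<'E'
from h import *
p,d=env.capture('top')
save('t7.png',cv2.resize(p[135:190,245:345],None,fx=7,fy=7,interpolation=cv2.INTER_CUBIC))
g=cv2.cvtColor(p,cv2.COLOR_RGB2GRAY)
for u in(264,266,268,270,272,282,284,288,300,302,304,306,308,310):print(u,g[158:182,u].tolist())
c=env.get_calibration('top');print(c['fx'],c['fy'],np.linalg.inv(c['world_to_cam'])[:3,3])
E
```

```text
t 20.72 pos [ 0.58   -0.0814  0.0092] rack [-0.0087 -0.0246] yaw -178.15 F [-13.8  -4.    8.8] w -0.004 7.0
t 21.72 pos [ 0.5307 -0.4326  0.0668] rack [-0.069  -0.3742] yaw -179.68 F [ 1.2 -0.1  0.6] w 0.0 0.0
264 [79, 79, 77, 79, 78, 78, 79, 80, 79, 75, 94, 113, 80, 79, 127, 153, 154, 154, 154, 155, 151, 153, 153, 153]
266 [78, 78, 79, 79, 79, 79, 79, 80, 79, 75, 95, 112, 80, 89, 139, 155, 153, 154, 153, 154, 154, 151, 154, 153]
268 [79, 80, 79, 78, 79, 77, 78, 78, 77, 78, 93, 107, 78, 91, 140, 154, 152, 153, 153, 153, 154, 151, 153, 154]
270 [79, 79, 81, 80, 80, 78, 77, 79, 78, 76, 92, 105, 71, 106, 152, 153, 151, 152, 154, 151, 152, 153, 154, 154]
272 [79, 78, 78, 78, 78, 79, 80, 79, 80, 84, 101, 104, 76, 104, 152, 153, 154, 154, 153, 152, 153, 154, 152, 152]
282 [80, 77, 78, 80, 80, 78, 78, 78, 77, 89, 129, 152, 151, 152, 153, 153, 152, 152, 153, 153, 151, 150, 152, 154]
284 [80, 77, 78, 80, 78, 78, 79, 79, 77, 109, 152, 151, 152, 152, 151, 153, 153, 152, 152, 152, 153, 153, 153, 153]
288 [77, 78, 78, 79, 80, 78, 79, 79, 76, 110, 154, 154, 152, 153, 154, 153, 153, 153, 153, 154, 152, 152, 153, 153]
300 [78, 78, 79, 80, 77, 79, 78, 77, 80, 91, 94, 80, 112, 152, 153, 154, 152, 152, 151, 152, 151, 152, 154, 152]
302 [79, 79, 79, 79, 79, 79, 78, 77, 88, 103, 90, 74, 118, 151, 154, 152, 153, 152, 152, 151, 152, 152, 153, 153]
304 [78, 78, 78, 76, 80, 79, 79, 77, 82, 90, 80, 80, 127, 153, 153, 153, 152, 152, 153, 150, 154, 153, 152, 153]
306 [78, 77, 78, 79, 79, 77, 79, 76, 98, 117, 81, 77, 125, 151, 152, 152, 152, 152, 152, 151, 152, 153, 153, 151]
308 [79, 78, 78, 79, 77, 77, 79, 74, 96, 115, 78, 81, 128, 153, 153, 153, 153, 152, 151, 151, 152, 153, 152, 151]
310 [77, 79, 79, 79, 76, 79, 78, 74, 96, 114, 81, 95, 142, 153, 152, 153, 153, 154, 151, 152, 149, 152, 152, 152]
360.6843410572831 360.6843410572831 [0.32193152 0.07744095 1.04978899]
```

View pics/t7.png

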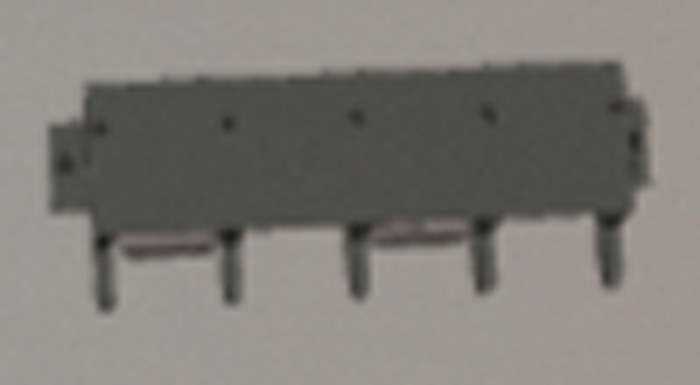

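Run:
```python
from h import *
from go import RO,RY
p,d=env.capture('top');g=cv2.cvtColor(p,cv2.COLOR_RGB2GRAY).astype(float)
def rx(u,v,z):
    q=ray('top',u,v,z)[:2]-RO;return 1000*(np.cos(RY)*q[0]+np.sin(RY)*q[1])
def edge(u): # last crossing to bench going down
    col=g[160:182,u];i=np.where(col<116)[0].max();return 160+i+(116-col[i])/(col[i+1]-col[i])
for nm,us,z in(('bay1 tin',range(264,274),0.002),('bay2 hood',range(281,293),.033),('bay3 tin',range(300,311),0.002),('bay4 hood',range(318,328),.033)):
    print(nm,np.round([rx(u,edge(u),z) for u in us],1))
```

```text
bay1 tin [-0.2 -0.1  0.3  0.1 -0.   0.1  0.7  0.4  0.3  0.2]
bay2 hood [2.1 1.7 2.  3.1 2.7 2.7 2.5 2.4 2.4 2.4 2.3 2. ]
bay3 tin [-0.3 -0.3 -0.4 -0.  -0.2 -0.3 -0.5 -0.7 -0.6 -0.1  0. ]
bay4 hood [2.  1.6 1.3 1.  1.3 2.  1.8 1.6 1.1 1.4]
```

The measured ends stand out of the hood by about 2.1–2.2 mm in both bays, so both tins are fully home. The arm is clear of everything, so I'm handing in.

```bash
python3 -c "
from plant import env;print(env.job_done())"
```

```text
the job is handed in; nothing more can be done
None
```

Both spare tins are fully home, tin_a in bay 1 and tin_b in bay 3, each leaving about 2 mm outside the hood; bay 4 felt occupied, so bay 2 holds the other tin, and the job was handed in at about 22 s of the 67 s limit.

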